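Hold an offcut in the bench hook

ROBOT

A 6-joint arm with a two-finger parallel gripper is mounted at the origin on the work surface; the furniture and walls round the work are solid. World frame = base frame: x ahead of the robot, y to its left, z up, the work surface at z = 0. Lengths are in mm, angles in degrees, forces in N, time in s.
With the tool pointing down it reaches from about 350 to 850 mm from the base axis. Payload 8.1 kg.
Tool frame: the origin (TCP) lies midway between the tips of the shut fingers; the grasp point (between the pads) lies 19 mm behind it; z points along the fingers, y is the line along which they close (so a half turn about z gives the same grasp; the last joint's range is limited). The gripper opens to 85 mm and grips with 20 to 120 N. Pads are 22 mm wide; open, the fingers measure 114 mm over their backs; the gripper's body (76 mm by 85 mm) begins 54 mm behind the grasp point. The pads swing forward as they close: fully open they stand 13 mm farther back than shut.
Start: joints at [63.06, 7.471, 85.268, -0, 87.261, -4.893], TCP at [225.203, 556.137, 204.292] pointing down, gripper open.
Joint ranges: [-169.43, 169.43], [-51.17, 129.36], [1.28, 143.12], [-76.62, 256.62], [0, 156.53], [-152.29, 152.29]. Speed limits (degrees/s): [136.94, 136.94, 159.86, 180, 180, 180].

INTERFACE

Orientations are given as [roll, pitch, yaw] about the fixed x, y, z axes, in that order (R = Rz(yaw) Ry(pitch) Rx(roll)).
In Python, from bench import r gives the robot as it stands. The module is installed in compiled form; this text tells all that it offers.
- The arm moves only by the tool jog_arm, never from a script. Its argument "rows" is a list of rows, each a list of 2 entries, a list of its own where there are three numbers: the shift along the tool's x, y, z in mm, then the turn, a rotation vector about the tool's x, y, z in rad. A call has 1 to 10 rows; each row is the pose to reach, as a shift and turn from the pose commanded when the call began, along the tool's axes at that moment; what a row does not reach only later rows make up. A row lasts 1/10 s, in which the tool goes at most 50 mm and 8.59 degrees, less where a joint would pass 70% of its speed; a pose out of reach is approached as far as the arm can. A call with a gripper value outside its range is refused whole. "grip" is the finger opening in mm, from 0 to 85.4, set as the call begins (left out, the last holds). The fingers move at their own pace and stop on an object; "force" is the grip in N (left out, the last holds). Time passes only in rows, so rows that repeat a pose let the fingers close. It gives the time, the measured TCP pose, the force, the opening and the grip force at its end, in the units of the state.
- r.sense(): the state, without advancing time (a new reading comes with each control period).
- r.snapshot(name): name is "scene" or "top"; returns (picture, depth): 420x560x3 uint8, blue, green, red; 420x560 float32, mm along the optical axis (not along the pixel's ray), 0 where there is no reading.
- r.camera_params(name): a dict with "fx", "fy", "cx", "cy" (pixels), "dist_coeffs" ([k1, k2, p1, p2, k3] as OpenCV has them; the pictures are not rectified), "pose" (4x4, takes a point from camera to world coordinates). Camera axes: x right, y down, z forward; pixel columns grow to the right and rows downward; lengths in mm; the calibration is good to about 2 mm. A picture is of the moment at which its call begins. camera_params takes no time and is no camera call.
- r.hand_in(): hands the job in; it is judged then, once.
The state is a dict: "time": time; "joint_pos": joint angles; "qd": joint speeds; "joint_efforts": joint torques, N m; "tool_pos": TCP position; "tcp_rot": TCP orientation; "ft_force": force on the tool from outside, world axes, zero at the start; "wrist_torque": the same for the moment, N m; "finger_gap": finger opening in mm; "grip_force": force on a finger pad.
Only numpy, scipy, OpenCV 4.12 (cv2) and the standard library are available. Lean on these libraries where they do the work, as an engineer would, in place of code of your own. Each camera call takes 0.05 s, during which the arm holds its last target. There are 200 camera calls.

TASK

Lay the long square offcut flat on the bed of the bench hook, lengthwise along the fence, and let go of it. Then slide it fully home, its long side against the fence and its end against the stop block, and with one diagonal push, forward and down with about the weight of a kilogram, press it against the fence and the bed together, as for sawing. Finish while still pushing and holding it there; leave the other offcuts and the sanding block where they are.

Things in the scene. Friction and masses are not known exactly. Their poses are not given: they have to be found in the camera images.
- bench_hook: Bench hook, a fixed wooden sawing board 150 mm deep (its x) by 210 mm wide (its y), cannot move. Origin at the centre of its underside on the table; x points from the open near edge to the fence, y along the fence to the left, towards the stop block. Bed top 18 mm above the origin. Yaw differs from start to start, up to 0.35 rad either way.
- bed: The plywood board of the bench hook on which the work lies, 150 x 210 x 15 mm; origin at the centre of its underside, 3 mm above the table; its top is 18 mm above the table.
- fence: Wooden fence fixed along the whole far edge of the bed, 18 mm thick (x), 210 mm long (y), 28 mm high above the bed. Origin at the centre of its underside, on the bed. Its near face lies 9 mm from the origin to -x, which is bench hook x = +57 mm.
- stop_block: Wooden stop block fixed on the bed near the left end of the fence and touching it: 34 mm along x (from the fence towards the open edge), 18 mm along y, 28 mm high. Origin at the centre of its underside, on the bed. Its working face looks to -y, 9 mm from the origin, at bench hook y = +72 mm; it reaches from bench hook x = +23 to +57 mm.
- corner (a point): The inner corner, on the bed top, where the near face of the fence meets the working face of the stop block; axes as the bench hook's. The offcut fully home has its centre 10 mm to -x, 30 mm to -y and 10 mm above this point.
- long_offcut: The workpiece: the longest and thinnest pine offcut, 20 x 60 x 20 mm, length along its y, square section; about 30 g, loose, lying on the table to the left of the bench hook. Origin at the centre of the underside. Sits in any of three places that it shares with the other two offcuts; yaw varies. Lower than the fence by 8 mm; wood on wood grips (friction coefficient around 0.5 to 0.75), so slide it home before pressing down hard.
- offcut_center (a point): Centre of the long offcut's volume, 10 mm above its underside; axes as the offcut's.
- thick_offcut: Bystander: chunky pine offcut 30 x 45 x 30 mm (length along y), loose, origin at the centre of the underside. Leave it.
- flat_offcut: Bystander: flat wide pine offcut 36 x 52 x 16 mm (length along y), loose, origin at the centre of the underside. Leave it.
- sander: Bystander: cork sanding block 38 x 63 x 25 mm (length along y), loose, to the right of the bench hook, origin at the centre of the underside. Leave it.
Things that resemble listed ones, but are neither listed nor needed, are in the scene too. What is shaped like the long_offcut but black is not meant.

How it is judged:
By the outcome, as a careful person would: the job done as asked, in the order asked, and still so for the second after the job is handed in, while the arm keeps its last pose, push and grip.
It also fails if it takes over 58 s, if anything falls off the work surface, if the arm or the gripper's body presses on something with over 40 N, if the wrist force passes 120 N, or if a joint passes its speed limit or range.

## Working session

There is one attempt and no reset: what is moved stays moved. The work goes in short steps, Python scripts to look and compute and a tool call to move; the robot and the scene stay as the last step left them, time stands still between calls to the robot, and variables do not carry over. Pictures are saved under pics/ and viewed, at most 10 in all, crops included, and the job is handed in when it is done.

Besides the shell and the picture viewer there is one more tool, called after ">>>" as name([rows], argument=value, ...), one row to a line, values as JSON. jog_arm: Moves the arm, as the interface text tells. Its arguments: {"type":"object","properties":{"rows":{"type":"array"},"grip":{"type":"number"},"force":{"type":"number"}},"required":["rows"]}

```bash
mkdir -p pics; cat > h.py <<'E'
from bench import r
import numpy as np, cv2
def look(n,f=None):
    im,d=r.snapshot(n)
    if f: cv2.imwrite('pics/'+f,im); np.save('pics/'+f+'.npy',d)
    return im,d
def ray(n,px):
    p=r.camera_params(n);K=np.array([[p['fx'],0,p['cx']],[0,p['fy'],p['cy']],[0,0,1]])
    u=cv2.undistortPoints(np.array(px,float).reshape(-1,1,2),K,np.array(p['dist_coeffs'])).reshape(-1,2)
    T=np.array(p['pose']);return T[:3,3],np.c_[u,np.ones(len(u))]@T[:3,:3].T
def onz(n,px,z):
    o,v=ray(n,px);return o+v*((z-o[2])/v[:,2])[:,None]
def withd(n,px,d):
    o,v=ray(n,px);return o+v*np.asarray(d)[:,None]
E
python3 - <<'E'
from h import *
for n in('scene','top'):
    look(n,n+'1.png');p=r.camera_params(n);print(n,p['fx'],np.round(p['pose'],2).tolist())
s=r.sense();print({k:np.round(v,2).tolist() for k,v in s.items()})
E
```

```text
scene 513.8268453891998 [[-0.68, -0.42, 0.6, -206.2], [-0.73, 0.4, -0.55, 651.91], [-0.0, -0.81, -0.58, 785.44], [0.0, 0.0, 0.0, 1.0]]
top 400.7003638623855 [[0.01, -0.98, 0.17, 324.67], [-1.0, -0.01, 0.02, -52.07], [-0.02, -0.17, -0.98, 1164.77], [0.0, 0.0, 0.0, 1.0]]
{'time': 0.1, 'joint_pos': [63.06, 7.51, 85.32, 0.0, 87.26, -4.89], 'qd': [-0.01, -0.14, -0.11, -0.04, -0.05, -0.05], 'joint_efforts': [0.0, -57.1, -50.19, -0.0, 0.01, 0.0], 'tool_pos': [224.97, 555.66, 203.34], 'tcp_rot': [-179.91, -0.01, 157.95], 'ft_force': [0.12, -0.24, -0.1], 'wrist_torque': [0.0, -0.02, -0.05], 'grip_force': 0.0, 'finger_gap': 85.05}
```

View pics/top1.png

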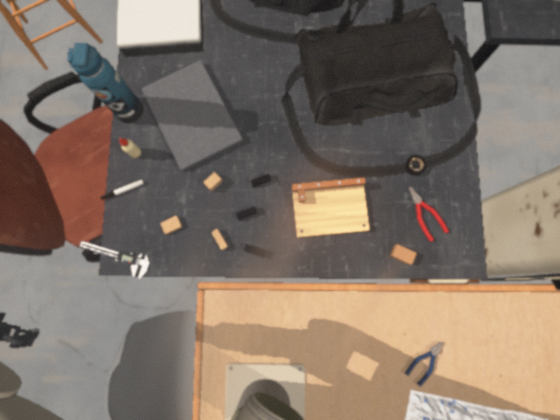

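View pics/scene1.png

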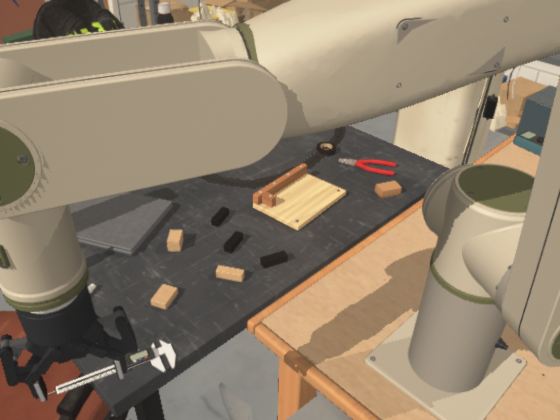

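Top view: the wooden candidates are at (213,181), (171,225) and (220,239). The black lookalikes are at (262,181), (247,213) and (255,250), and the sander is at (404,254). The slender one at (220,239) fits the description of the long offcut. The hook is around (331,208), with its fence on the far side and the stop block at its left end. Next I'll measure these and take a close crop.

```bash
cat >> h.py <<'E'
def blobs(im):
    hsv=cv2.cvtColor(im,cv2.COLOR_BGR2HSV)
    m=cv2.inRange(hsv,(5,70,90),(30,255,255))
    return m,cv2.findContours(m,cv2.RETR_EXTERNAL,cv2.CHAIN_APPROX_NONE)[0]
def rect(n,c,z):
    P=onz(n,c.reshape(-1,2),z)[:,:2].astype(np.float32);(x,y),(w,h),a=cv2.minAreaRect(P)
    if w>h: w,h,a=h,w,a-90
    # a: direction of width side; long axis = a+90
    return np.round([x,y,w,h,(a+90+90)%180-90],1)
E
python3 - <<'E'
from h import *
im=cv2.imread('pics/top1.png');d=np.load('pics/top1.png.npy')
m,cs=blobs(im)
for c in cs:
    x,y,w,h=cv2.boundingRect(c)
    if 30<len(c)and 150<y+h/2<270 and 140<x<430 or (150<y<270 and 140<x<430 and len(c)>15):
        px=np.array([[x+w//2,y+h//2]]);print(px[0],rect('top',c,20 if w<40 else 18),withd('top',px,d[px[:,1],px[:,0]]).round(1))
a=cv2.resize(im[165:270,150:390],None,fx=3.3,fy=3.3,interpolation=cv2.INTER_CUBIC);cv2.imwrite('pics/c1.png',a)
E
```

```text
[404 254] [ 416.4 -388.3   46.1   72.6   66. ] [[ 416.4 -389.7   23.5]]
[219 239] [455.  137.6  25.1  65.9  32.5] [[454.5 137.9  22. ]]
[171 225] [495.9 281.7  43.   58.1 -65.1] [[495.  281.9  14.8]]
[330 208] [ 553.6 -180.7  168.6  228.6  -84. ] [[ 549.  -182.3   16.3]]
[212 181] [627.  164.   41.2  48.2 -44.6] [[624.3 163.5  30.3]]
[418 163] [ 689.4 -445.1   21.3   42.4   38.5] [[ 690.4 -448.6    6.6]]
```

View pics/c1.png

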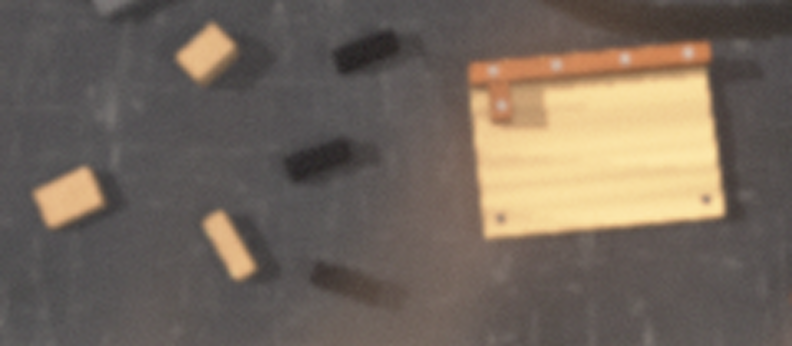

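The crop confirms the choice: the slender pine piece is at crop (230,245), next to two chunkier blocks and three black lookalikes. The fence runs along the top of the hook, with the stop block at crop (501,103). Now I'll get the hook pose.

```bash
python3 - <<'E'
from h import *
for n,f in(('top','top1.png'),('scene','scene1.png')):
    im=cv2.imread('pics/'+f);d=np.load('pics/'+f+'.npy')
    hsv=cv2.cvtColor(im,cv2.COLOR_BGR2HSV)
    v,u=np.mgrid[0:420,0:560];px=np.c_[u.ravel(),v.ravel()];P=withd(n,px,d.ravel())
    sel=(abs(P[:,0]-555)<130)&(abs(P[:,1]+180)<150)&(P[:,2]>-5)&(P[:,2]<60)
    bed=sel&(P[:,2]>12)&(P[:,2]<24)&(hsv[...,1].ravel()>60); top=sel&(P[:,2]>40)&(P[:,2]<52)
    print(n,bed.sum(),top.sum(),'z',np.median(P[bed,2]),np.median(P[top,2]))
    # fence top, re-project to z=46
    Q=onz(n,px[top],46)[:,:2]
    Qb=onz(n,px[bed],18)[:,:2]
    for yaw0 in [None]:
        far=Q
        # yaw from minAreaRect of fence top + bed
        r1=cv2.minAreaRect(Qb.astype(np.float32));print('bed',np.round(cv2.boxPoints(r1),1).tolist(),r1[1],r1[2])
        r2=cv2.minAreaRect(Q.astype(np.float32));print('fencetop',np.round(cv2.boxPoints(r2),1).tolist(),r2[1],r2[2])
    # hue-based red
    red=((hsv[...,0]<14)&(hsv[...,1]>90)).ravel()&sel
    k=cv2.inRange(hsv,(0,90,40),(13,255,255)); print('red',red.sum())
E
```

```text
top 3186 535 z 17.908823468326773 45.818220578976934
bed [[464.0, -85.19999694824219], [485.6000061035156, -294.20001220703125], [680.9000244140625, -274.0], [659.2999877929688, -64.9000015258789]] (196.3327178955078, 210.1397705078125) 5.912215232849121
fencetop [[559.5, -77.5999984741211], [591.4000244140625, -284.5], [644.2999877929688, -276.3999938964844], [612.4000244140625, -69.5]] (53.49578857421875, 209.3610382080078) 8.758767127990723
red 661
scene 2417 401 z 16.702476274231117 44.372411251795256
bed [[455.20001220703125, -72.80000305175781], [468.70001220703125, -292.3999938964844], [626.7999877929688, -282.6000061035156], [613.2999877929688, -63.099998474121094]] (158.462646484375, 219.9488525390625) 3.5255491733551025
fencetop [[552.9000244140625, -70.5999984741211], [575.0999755859375, -282.70001220703125], [629.5, -277.0], [607.2999877929688, -64.9000015258789]] (54.71159744262695, 213.27999877929688) 5.986684322357178
red 801
```

```bash
cat > hook.py <<'E'
from h import *
def pose(n,im,d):
    hsv=cv2.cvtColor(im,cv2.COLOR_BGR2HSV)
    v,u=np.mgrid[0:420,0:560];px=np.c_[u.ravel(),v.ravel()];P=withd(n,px,d.ravel())
    sel=(abs(P[:,0]-555)<100)&(abs(P[:,1]+180)<125)
    bed=sel&(P[:,2]>12)&(P[:,2]<23)&(hsv[...,1].ravel()>60)
    top=sel&(P[:,2]>38)&(P[:,2]<52)
    B=onz(n,px[bed],18)[:,:2];T=onz(n,px[top],46)[:,:2]
    yaw=np.radians(5)
    def edge(Q,ax,sgn,lo,hi,bw=6):  # line fit of the extreme along ax, binned along the other axis (hook frame)
        out=[]
        for b in np.arange(lo,hi,bw):
            q=Q[(Q[:,1-ax]>=b)&(Q[:,1-ax]<b+bw)]
            if len(q)>1: out.append([b+bw/2,(sgn*q[:,ax]).max()*sgn])
        out=np.array(out); k=np.polyfit(out[:,0],out[:,1],1)
        g=abs(out[:,1]-np.polyval(k,out[:,0]));out=out[g<=np.median(g)*3+.5];return np.polyfit(out[:,0],out[:,1],1),len(out)
    C=np.array([553,-180.]);
    for it in range(3):
        R=np.array([[np.cos(yaw),-np.sin(yaw)],[np.sin(yaw),np.cos(yaw)]])
        b=(B-C)@R;t=(T-C)@R
        e1,_=edge(b,0,-1,-80,80); e2,_=edge(t,0,1,-80,80); e3,_=edge(t,0,-1,-80,40)
        yaw+=-np.mean([np.arctan(e1[0]),np.arctan(e2[0])])
    l=edge(b,1,1,-55,40)[0];rr=edge(b,1,-1,-55,40)[0]
    st=t[(t[:,0]<e3[1]-6)]
    print(n,'yaw',np.degrees(yaw).round(2),'slopes',np.degrees([e1[0],e2[0],e3[0],l[0],rr[0]]).round(2))
    print(' near edge',e1[1].round(1),'fence far',e2[1].round(1),'fence near',e3[1].round(1),'L/R',l[1].round(1),rr[1].round(1),'stop y',st[:,1].min().round(1),st[:,1].max().round(1),'stop x min',st[:,0].min().round(1))
if __name__=='__main__':
    for n in('top','scene'): pose(n,cv2.imread(f'pics/{n}1.png'),np.load(f'pics/{n}1.png.npy'))
E
python3 hook.py
```

```text
top yaw 5.97 slopes [ 0.04 -0.05 -0.37  0.1  -0.08]
 near edge -77.4 fence far 70.4 fence near 53.1 L/R 102.6 -105.7 stop y 70.3 88.6 stop x min 18.2
scene yaw 5.34 slopes [ 0.13 -0.1  -0.83  0.76  0.27]
 near edge -85.4 fence far 64.7 fence near 44.2 L/R 108.4 -103.2 stop y 72.3 99.2 stop x min 6.5
```

```bash
cat >> h.py <<'E'
from scipy.spatial.transform import Rotation as Ro
def to(xyz,rpy):
    s=r.sense();A=Ro.from_euler('xyz',s['tcp_rot'],degrees=True)
    B=Ro.from_euler('xyz',rpy,degrees=True)
    print('at',np.round(s['tool_pos'],1),np.round(s['tcp_rot'],2),'f',np.round(s['ft_force'],1),'gap',round(s['finger_gap'],1),'t',s['time'])
    print('shift',A.inv().apply(np.array(xyz)-s['tool_pos']).round(1),'turn',(A.inv()*B).as_rotvec().round(4))
E
python3 - <<'E'
from h import *
for n in('top','scene'):
    im=cv2.imread(f'pics/{n}1.png');m,cs=blobs(im)
    hz=20
    for c in cs:
        if len(c)<15: continue
        q=onz(n,c.reshape(-1,2),hz)
        if np.hypot(*(q.mean(0)[:2]-[455,138]))<40: print(n,c.reshape(-1,2).mean(0),rect(n,c,hz), rect(n,c,0))
    d=np.load(f'pics/{n}1.png.npy');v,u=np.mgrid[0:420,0:560];px=np.c_[u.ravel(),v.ravel()];P=withd(n,px,d.ravel())
    t=(np.hypot(P[:,0]-455,P[:,1]-138)<45)&(P[:,2]>15);Q=onz(n,px[t],20)[:,:2];ev,E=np.linalg.eigh(np.cov(Q.T));print(' depth',P[t,2].mean(),Q.mean(0),np.degrees(np.arctan2(E[1,1],E[0,1])))
to([455,138,120],[180,0,32.5])
E
```

```text
top [219.3125     238.97916667] [455.  137.6  25.1  65.9  32.5] [457.3 140.9  25.5  67.   32.5]
 depth 19.918217618033946 [455.83527747 138.85008767] -147.9098524444948
scene [229.66666667 273.08      ] [445.1 144.4  41.   67.   32.1] [462.1 131.2  42.1  68.7  32.1]
 depth 18.623690604658012 [449.61759561 140.87422572] -148.76988724223858
at [225.  555.7 203.3] [-1.7991e+02 -1.0000e-02  1.5795e+02] f [ 0.1 -0.2 -0.1] gap 85.1 t 0.1
shift [-370.  -300.6   83.8] turn [-1.1000e-03  1.7000e-03  2.1895e+00]
```

>>> jog_arm([
  [[-370, -300, 84], [0, 0, 2.19]],
  [[-370, -300, 84], [0, 0, 2.19]],
  [[-370, -300, 84], [0, 0, 2.19]],
  [[-370, -300, 84], [0, 0, 2.19]],
  [[-370, -300, 84], [0, 0, 2.19]],
  [[-370, -300, 84], [0, 0, 2.19]],
  [[-370, -300, 84], [0, 0, 2.19]],
  [[-370, -300, 84], [0, 0, 2.19]],
  [[-370, -300, 84], [0, 0, 2.19]],
  [[-370, -300, 84], [0, 0, 2.19]],
], grip=50)

```text
time: 1.1
tool_pos: [456.0, 136.2, 119.4]
tcp_rot: [-180.0, 0.1, 71.6]
ft_force: [-0.5, 0.2, 0.2]
finger_gap: 49.8
grip_force: 0.0
```

```bash
python3 -c "
from h import *
to([454,139,120],[180,0,32.3])"
```

```text
at [456.  136.2 119.4] [-1.7998e+02  5.0000e-02  7.1560e+01] f [-0.5  0.2  0.2] gap 49.8 t 1.1
shift [ 2.  -2.8 -0.6] turn [-0.      0.001   0.6852]
```

>>> jog_arm([
  [[2, -3, 0], [0, 0, 0.685]],
  [[2, -3, 0], [0, 0, 0.685]],
  [[2, -3, 0], [0, 0, 0.685]],
  [[2, -3, 0], [0, 0, 0.685]],
  [[2, -3, 0], [0, 0, 0.685]],
  [[2, -3, 0], [0, 0, 0.685]],
])

```text
time: 1.7
tool_pos: [453.0, 141.9, 119.9]
tcp_rot: [-180.0, 0.0, 32.7]
ft_force: [0.6, 0.2, 0.2]
finger_gap: 50.0
grip_force: 0.0
```

```bash
python3 - <<'E'
from h import *
to([454,139,50],[180,0,32.3])
im,_=look('scene','s2.png');im2,_=look('top')
cv2.imwrite('pics/c2.png',np.hstack([cv2.resize(im[170:330,120:320],(440,352)),cv2.resize(im2[190:290,160:260],(352,352))]))
E
```

```text
at [453.  141.9 119.9] [-1.7998e+02  4.0000e-02  3.2680e+01] f [0.6 0.2 0.2] gap 50.0 t 1.7
shift [-0.6  3.  69.9] turn [-0.0003  0.0007  0.0067]
```

View pics/c2.png

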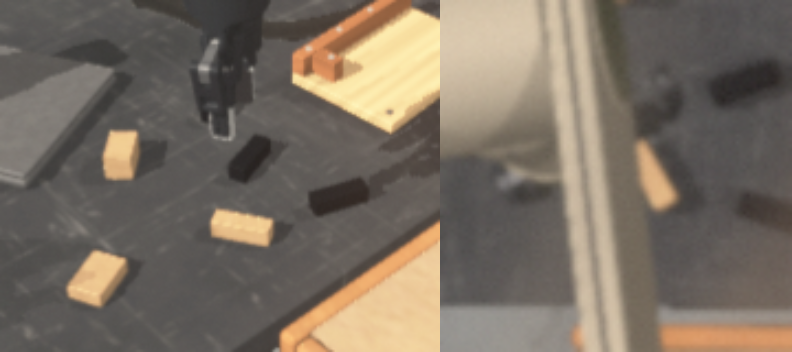

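The gripper tips are at crop (222,135), above the long offcut at (242,228), and nothing is in the way. I'll descend and grip.

>>> jog_arm([
  [[0, 3, 45], [0, 0, 0]],
  [[0, 3, 80], [0, 0, 0]],
  [[0, 3, 105], [0, 0, 0]],
  [[0, 3, 116], [0, 0, 0]],
  [[0, 3, 116], [0, 0, 0]],
  [[0, 3, 116], [0, 0, 0]],
])

```text
time: 2.4
tool_pos: [455.8, 139.7, 5.4]
tcp_rot: [180.0, -0.1, 32.8]
ft_force: [1.3, -0.6, 0.5]
finger_gap: 50.1
grip_force: 0.0
```

>>> jog_arm([
  [[0, 0, 0], [0, 0, 0]],
  [[0, 0, 0], [0, 0, 0]],
  [[0, 0, 0], [0, 0, 0]],
  [[0, 0, 0], [0, 0, 0]],
  [[0, 0, 0], [0, 0, 0]],
  [[0, 0, 0], [0, 0, 0]],
  [[0, 0, 0], [0, 0, 0]],
  [[0, 0, 0], [0, 0, 0]],
], grip=10, force=30)

```text
time: 3.2
tool_pos: [454.8, 139.5, 4.2]
tcp_rot: [-180.0, 0.0, 32.8]
ft_force: [-0.4, -0.1, 0.1]
finger_gap: 9.6
grip_force: 0.0
```

```bash
python3 - <<'E'
from h import *
im,_=look('scene');im2,_=look('top')
cv2.imwrite('pics/c3.png',np.hstack([cv2.resize(im[190:310,160:310],(440,352)),cv2.resize(im2[190:290,160:260],(352,352))]))
E
```

```text
(no output)
```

View pics/c3.png

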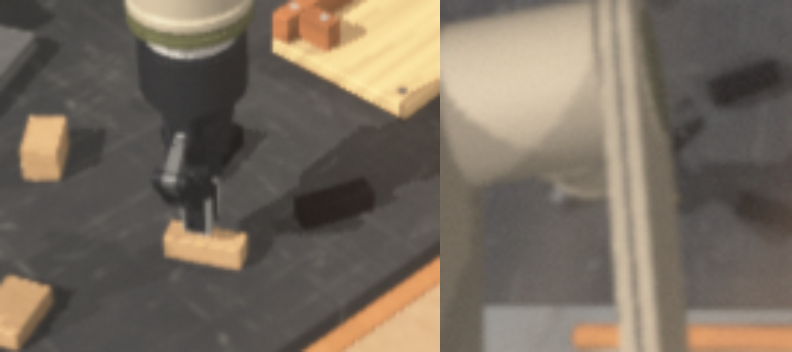

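The grasp missed: the shut fingers (crop 205,230) stand behind the offcut (205,248), on its far side from the scene camera. I'll measure how far off they are.

```bash
python3 - <<'E'
from h import *
im,d=look('scene','s4.png')
m,cs=blobs(im)
for c in cs:
    q=onz('scene',c.reshape(-1,2),20)
    if len(c)>15 and np.hypot(*(q.mean(0)[:2]-[455,138]))<60: print(c.reshape(-1,2).mean(0),c.reshape(-1,2).min(0),c.reshape(-1,2).max(0))
v,u=np.mgrid[0:420,0:560];px=np.c_[u.ravel(),v.ravel()];P=withd('scene',px,d.ravel())
t=(m.ravel()>0)&(np.hypot(P[:,0]-455,P[:,1]-138)<60)&(P[:,2]>16)&(P[:,2]<24)
Q=P[t];ev,E=np.linalg.eigh(np.cov(Q[:,:2].T));print('top face',t.sum(),Q.mean(0),np.degrees(np.arctan2(E[1,1],E[0,1])))
print(np.round(cv2.boxPoints(cv2.minAreaRect(Q[:,:2].astype(np.float32))),1).tolist())
# gripper points near TCP
g=(m.ravel()==0)&(np.hypot(P[:,0]-455,P[:,1]-139.6)<35)&(P[:,2]>12)&(P[:,2]<40)
G=P[g];print('finger pts',g.sum(),G.mean(0).round(1),G.min(0).round(1),G.max(0).round(1),px[g].min(0),px[g].max(0))
p=r.camera_params('scene');T=np.linalg.inv(p['pose'])
def pr(X):
    c=T@np.r_[X,1];return c[0]/c[2]*p['fx']+p['cx'],c[1]/c[2]*p['fy']+p['cy']
s=r.sense();tp=s['tool_pos'];print('tcp',tp,'px tip',pr(tp),'px z+40',pr(np.array(tp)+[0,0,40]))
E
```

```text
[229.37662338 273.20779221] [215 265] [244 281]
top face 147 [449.19746966 139.459398    18.84272156] -145.39648878568303
[[421.20001220703125, 132.6999969482422], [432.8999938964844, 114.4000015258789], [482.8999938964844, 146.5], [471.20001220703125, 164.8000030517578]]
finger pts 20 [446.1 140.8  36.7] [437.6 124.6  31.7] [458.6 154.8  39.9] [222 261] [234 269]
tcp [454.90496287 139.48813619   4.26007214] px tip (np.float64(228.6013532521543), np.float64(274.9441803453182)) px z+40 (np.float64(227.8575450070022), np.float64(261.2968541318558))
```

```bash
python3 - <<'E'
from h import *
for f,tcp in(('s2.png',[453,141.9,119.9]),('s4.png',[454.9,139.5,4.3])):
    d=np.load(f'pics/{f}.npy');v,u=np.mgrid[0:420,0:560];px=np.c_[u.ravel(),v.ravel()];P=withd('scene',px,d.ravel())
    D=P-tcp
    for a in range(-20,80,10):
        s=(np.hypot(D[:,0],D[:,1])<70)&(D[:,2]>=a)&(D[:,2]<a+10)&(P[:,2]>26)
        if s.sum(): 
            q=P[s];c=np.radians(32.7);R=np.array([[np.cos(c),np.sin(c)],[np.sin(c),-np.cos(c)]]) # tool x, tool y
            w=(q[:,:2]-tcp[:2])@R; print(f,a,s.sum(),'tool x',w[:,0].min().round(),w[:,0].max().round(),'tool y',w[:,1].min().round(),w[:,1].max().round())
im=cv2.imread('pics/s4.png');cv2.imwrite('pics/c4.png',cv2.resize(im[225:300,190:280],None,fx=8,fy=8,interpolation=cv2.INTER_CUBIC))
E
```

```text
s2.png 20 5 tool x -4.0 6.0 tool y -31.0 26.0
s2.png 30 58 tool x -12.0 9.0 tool y -38.0 34.0
s2.png 40 77 tool x -12.0 11.0 tool y -41.0 27.0
s2.png 50 76 tool x -12.0 11.0 tool y -42.0 28.0
s2.png 60 47 tool x -13.0 10.0 tool y -41.0 30.0
s2.png 70 50 tool x -14.0 11.0 tool y -58.0 48.0
s4.png 20 12 tool x -19.0 11.0 tool y -14.0 5.0
s4.png 30 36 tool x -12.0 10.0 tool y -20.0 11.0
s4.png 40 48 tool x -11.0 9.0 tool y -20.0 12.0
s4.png 50 37 tool x -12.0 6.0 tool y -21.0 10.0
s4.png 60 18 tool x -12.0 5.0 tool y -18.0 11.0
s4.png 70 52 tool x -14.0 11.0 tool y -39.0 30.0
```

View pics/c4.png

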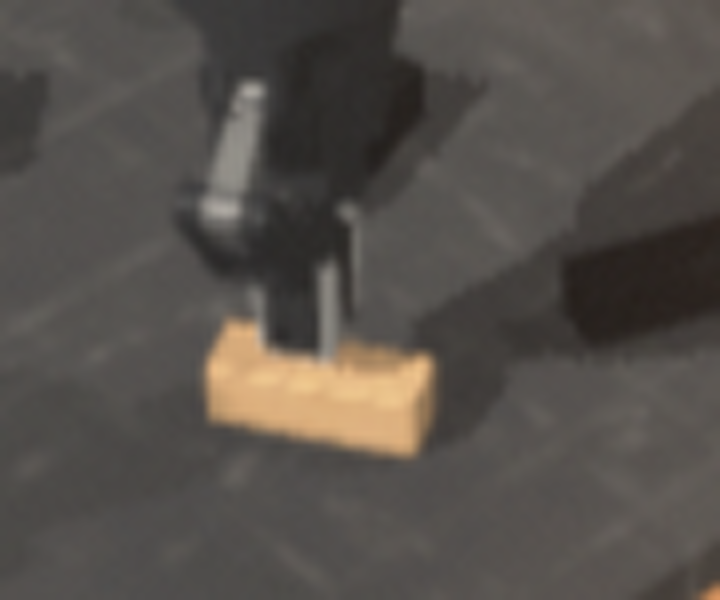

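The fingertips (crop 300,355) are actually hovering just above the block's top face. The depth data agrees: the tips sit about 28 mm behind the reported TCP, with no contact force. I'll reopen and go down carefully, watching the force.

>>> jog_arm([
  [[0, 0, -5], [0, 0, 0]],
  [[0, 0, -5], [0, 0, 0]],
  [[0, 0, -5], [0, 0, 0]],
  [[0, 0, -5], [0, 0, 0]],
  [[0, 0, -5], [0, 0, 0]],
  [[0, 0, -5], [0, 0, 0]],
], grip=55)

```text
time: 3.95
tool_pos: [454.8, 139.5, 9.2]
tcp_rot: [-180.0, 0.0, 32.8]
ft_force: [-0.6, 0.8, 0.4]
finger_gap: 54.9
grip_force: 0.0
```

>>> jog_arm([
  [[0, 0, 4], [0, 0, 0]],
  [[0, 0, 8], [0, 0, 0]],
  [[0, 0, 12], [0, 0, 0]],
  [[0, 0, 16], [0, 0, 0]],
  [[0, 0, 18], [0, 0, 0]],
  [[0, 0, 18], [0, 0, 0]],
])

```text
time: 4.55
tool_pos: [454.5, 139.4, -9.2]
tcp_rot: [-180.0, 0.0, 32.8]
ft_force: [-0.4, 0.2, 0.5]
finger_gap: 55.4
grip_force: 0.0
```

```bash
python3 - <<'E'
from h import *
im,d=look('scene','s5.png');to([454,139,0],[180,0,32.3])
cv2.imwrite('pics/c5.png',cv2.resize(im[215:300,180:285],None,fx=7,fy=7,interpolation=cv2.INTER_CUBIC))
E
```

```text
at [454.7 139.4  -9. ] [-1.7999e+02  3.0000e-02  3.2760e+01] f [-0.3 -0.3  1.1] gap 55.0 t 4.6
shift [-0.9 -0.  -9. ] turn [-0.0002  0.0005  0.0081]
```

View pics/c5.png

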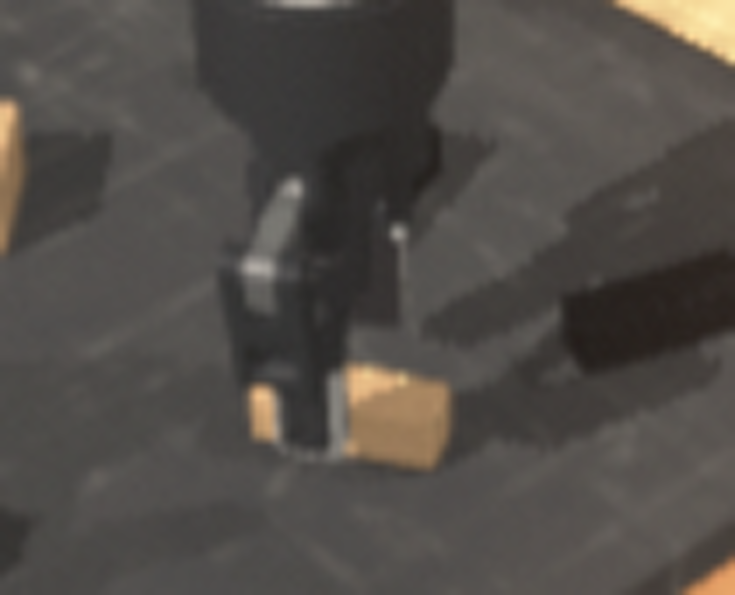

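The near finger (crop 315,420) now stands in front of the block, straddling it, with the tip still somewhat above the table. I'll go a little lower and close.

>>> jog_arm([
  [[-1, 0, 2], [0, 0, 0]],
  [[-1, 0, 4], [0, 0, 0]],
  [[-1, 0, 6], [0, 0, 0]],
  [[-1, 0, 7], [0, 0, 0]],
  [[-1, 0, 7], [0, 0, 0]],
])

```text
time: 5.1
tool_pos: [453.9, 138.9, -15.9]
tcp_rot: [-180.0, 0.0, 32.8]
ft_force: [0.8, 0.3, 0.2]
finger_gap: 54.9
grip_force: 0.0
```

>>> jog_arm([
  [[0, 0, 0], [0, 0, 0]],
  [[0, 0, 0], [0, 0, 0]],
  [[0, 0, 0], [0, 0, 0]],
  [[0, 0, 0], [0, 0, 0]],
  [[0, 0, 0], [0, 0, 0]],
  [[0, 0, 0], [0, 0, 0]],
  [[0, 0, 0], [0, 0, 0]],
  [[0, 0, 0], [0, 0, 0]],
], grip=10)

```text
time: 5.9
tool_pos: [454.4, 139.0, -15.5]
tcp_rot: [180.0, -0.0, 32.8]
ft_force: [0.4, 0.1, 4.0]
finger_gap: 19.5
grip_force: 30.0
```

>>> jog_arm([
  [[0, 0, -30], [0, 0, 0]],
  [[0, 0, -70], [0, 0, 0]],
  [[0, 0, -90], [0, 0, 0]],
  [[0, 0, -90], [0, 0, 0]],
])

```text
time: 6.3
tool_pos: [456.6, 139.5, 77.8]
tcp_rot: [179.9, -0.3, 32.8]
ft_force: [0.9, 0.3, -0.2]
finger_gap: 19.4
grip_force: 29.5
```

```bash
python3 -c "
from h import *
to([565.6,-157,75],[180,0,96])"
```

```text
at [456.6 139.5  77.8] [179.87  -0.32  32.76] f [ 0.9  0.3 -0.2] gap 19.4 t 6.3
shift [-68.8 308.2   3.1] turn [ 0.0051 -0.0038 -1.1037]
```

>>> jog_arm([
  [[-69, 308, 0], [0, 0, -1.104]],
  [[-69, 308, 0], [0, 0, -1.104]],
  [[-69, 308, 0], [0, 0, -1.104]],
  [[-69, 308, 0], [0, 0, -1.104]],
  [[-69, 308, 0], [0, 0, -1.104]],
  [[-69, 308, 0], [0, 0, -1.104]],
  [[-69, 308, 0], [0, 0, -1.104]],
  [[-69, 308, 0], [0, 0, -1.104]],
  [[-69, 308, 0], [0, 0, -1.104]],
  [[-69, 308, 0], [0, 0, -1.104]],
])

```text
time: 7.3
tool_pos: [561.6, -156.7, 72.7]
tcp_rot: [-179.9, -0.1, 95.8]
ft_force: [0.9, 0.1, -0.2]
finger_gap: 19.0
grip_force: 29.6
```

```bash
python3 - <<'E'
from h import *
im,d=look('scene','s6.png');im2,d2=look('top','t6.png');to([565.6,-157,4],[180,0,96])
m,_=blobs(im)
cv2.imwrite('pics/c6.png',np.hstack([cv2.resize(im[130:240,230:360],(440,372)),cv2.resize(im2[165:250,280:360],(350,372))]))
E
```

```text
at [ 562.1 -156.3   73.5] [-1.7993e+02 -4.0000e-02  9.5900e+01] f [-0.1  0.8 -0.5] gap 19.2 t 7.4
shift [-1.1  3.5 69.5] turn [-0.0012 -0.0007 -0.0017]
```

View pics/c6.png

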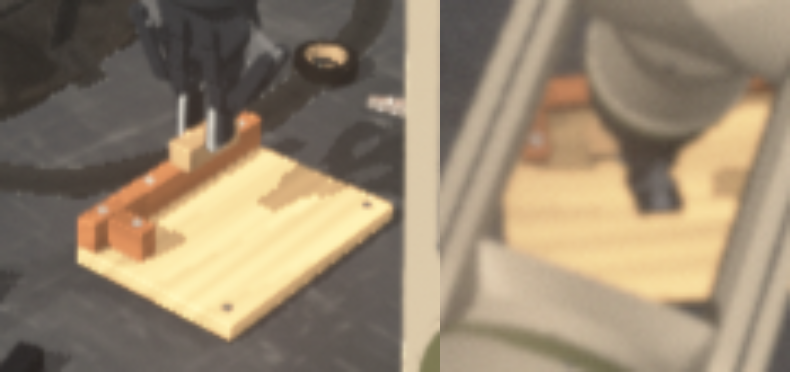

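The offcut is held at crop (185,150), aligned with the fence and above the bed. I'll lower it.

>>> jog_arm([
  [[0, 0, 30], [0, 0, 0]],
  [[0, 0, 50], [0, 0, 0]],
  [[0, 0, 62], [0, 0, 0]],
  [[0, 0, 66], [0, 0, 0]],
  [[0, 0, 68], [0, 0, 0]],
  [[0, 0, 70], [0, 0, 0]],
  [[0, 0, 70.5], [0, 0, 0]],
  [[0, 0, 70.5], [0, 0, 0]],
])

```text
time: 8.2
tool_pos: [563.3, -157.6, 4.6]
tcp_rot: [179.9, 0.0, 96.0]
ft_force: [0.3, -0.2, -0.2]
finger_gap: 19.3
grip_force: 29.6
```

>>> jog_arm([
  [[0, 0, 1], [0, 0, 0]],
  [[0, 0, 1.5], [0, 0, 0]],
  [[0, 0, 2], [0, 0, 0]],
  [[0, 0, 2], [0, 0, 0]],
])

```text
time: 8.6
tool_pos: [563.0, -157.5, 2.6]
tcp_rot: [180.0, 0.0, 96.0]
ft_force: [-3.4, 2.4, 5.1]
finger_gap: 19.4
grip_force: 30.3
```

>>> jog_arm([
  [[0, 0, -0.5], [0, 0, 0]],
  [[0, 0, -0.5], [0, 0, 0]],
  [[0, 0, -0.5], [0, 0, 0]],
  [[0, 0, -0.5], [0, 0, 0]],
  [[0, 0, -0.5], [0, 0, 0]],
], grip=36)

```text
time: 9.1
tool_pos: [562.7, -157.4, 2.2]
tcp_rot: [-180.0, -0.0, 96.0]
ft_force: [-0.1, 0.8, 0.7]
finger_gap: 35.8
grip_force: 0.0
```

>>> jog_arm([
  [[0, 0, -15], [0, 0, 0]],
  [[0, 0, -40], [0, 0, 0]],
  [[0, 0, -75], [0, 0, 0]],
  [[0, 0, -75], [0, 0, 0]],
  [[0, 0, -75], [0, 0, 0]],
])

```text
time: 9.6
tool_pos: [564.2, -157.9, 79.8]
tcp_rot: [179.8, 0.1, 96.0]
ft_force: [0.1, -0.5, 0.1]
finger_gap: 36.3
grip_force: 0.0
```

```bash
python3 -c "
from h import *
to([520,-163,78],[180,0,6])"
```

```text
at [ 564.2 -157.9   79.8] [1.7979e+02 1.0000e-01 9.6020e+01] f [ 0.1 -0.5  0.1] gap 36.3 t 9.6
shift [ -0.4 -44.5   1.7] turn [ 4.2000e-03 -1.4000e-03  1.5711e+00]
```

>>> jog_arm([
  [[0, -45, 0], [0, 0, 1.571]],
  [[0, -45, 0], [0, 0, 1.571]],
  [[0, -45, 0], [0, 0, 1.571]],
  [[0, -45, 0], [0, 0, 1.571]],
  [[0, -45, 0], [0, 0, 1.571]],
  [[0, -45, 0], [0, 0, 1.571]],
  [[0, -45, 0], [0, 0, 1.571]],
  [[0, -45, 0], [0, 0, 1.571]],
  [[0, -45, 0], [0, 0, 1.571]],
  [[0, -45, 0], [0, 0, 1.571]],
], grip=0)

```text
time: 10.6
tool_pos: [517.0, -161.7, 76.1]
tcp_rot: [-179.9, 0.1, 9.7]
ft_force: [0.1, 0.2, 0.6]
finger_gap: 0.3
grip_force: 0.0
```

>>> jog_arm([
  [[0, 0, 0], [0, 0, 0.08]],
  [[0, 0, 0], [0, 0, 0.08]],
])

```text
time: 10.8
tool_pos: [517.1, -161.7, 76.3]
tcp_rot: [-179.9, 0.1, 5.4]
ft_force: [-0.8, 1.0, 0.3]
finger_gap: 0.2
grip_force: 0.0
```

```bash
python3 - <<'E'
from h import *
im,d=look('scene','s7.png');im2,d2=look('top','t7.png');to([528,-163,15],[180,0,6])
cv2.imwrite('pics/c7.png',np.hstack([cv2.resize(im[130:240,230:360],(440,372)),cv2.resize(im2[165:250,280:360],(350,372))]))
E
```

```text
at [ 517.4 -161.9   76.6] [-1.7996e+02  7.0000e-02  5.6400e+00] f [-0.1  0.6 -0.1] gap 0.2 t 10.9
shift [10.5  2.2 61.6] turn [-0.0007  0.0013 -0.0063]
```

View pics/c7.png

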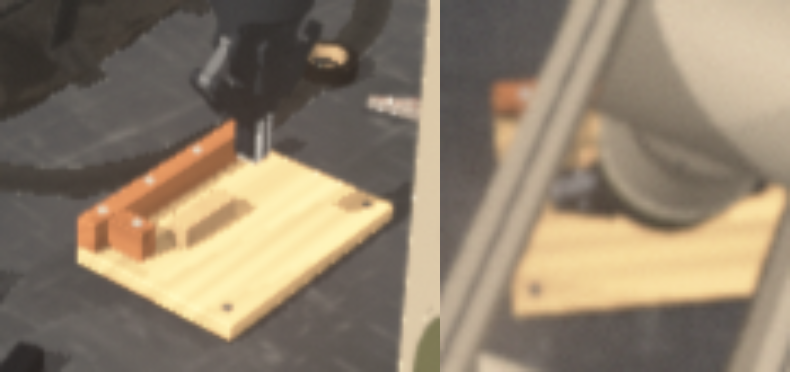

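The offcut lies flat on the bed at crop (210,210), parallel to the fence, with the fingers clear at (255,145). I'll get its place relative to the fence and stop from the depth in the same view.

```bash
cat > rel.py <<'E'
from h import *
def rel(d):
    v,u=np.mgrid[0:420,0:560];px=np.c_[u.ravel(),v.ravel()];P=withd('scene',px,d.ravel())
    c=np.radians(6);R=np.array([[np.cos(c),-np.sin(c)],[np.sin(c),np.cos(c)]])
    H=np.c_[(P[:,:2]-[548,-181])@R,P[:,2]]
    for nm,lo,hi,x0,x1 in(('blocktop',33,40,-60,60),('fence/stop top',41,50,-60,80)):
        s=(H[:,2]>lo)&(H[:,2]<hi)&(abs(H[:,1])<110)&(H[:,0]>x0)&(H[:,0]<x1);h=H[s]
        print(nm,s.sum(),np.percentile(h,[3,50,97],axis=0).round(1).tolist())
    return H
E
python3 - <<'E'
from rel import *
H=rel(np.load('pics/s7.png.npy'))
b=H[(H[:,2]>34)&(H[:,2]<40)&(H[:,0]<40)&(abs(H[:,1])<70)];print('block',len(b),b.min(0).round(1),b.max(0).round(1))
s=H[(H[:,2]>42)&(H[:,2]<50)&(H[:,0]>0)&(H[:,0]<38)&(H[:,1]>40)];print('stop',s.min(0).round(1),s.max(0).round(1))
E
```

```text
blocktop 217 [[6.2, -53.0, 33.5], [22.7, 28.5, 36.5], [57.3, 90.1, 39.6]]
fence/stop top 348 [[23.8, -68.7, 41.5], [60.2, 36.8, 44.5], [72.0, 99.5, 47.6]]
block 107 [ 4.6 -9.3 34. ] [27.2 52.4 40. ]
stop [19.5 70.9 42.3] [37.  93.7 48.5]
```

>>> jog_arm([
  [[0, 0, 35], [0, 0, 0]],
  [[0, 0, 58], [0, 0, 0]],
  [[0, 0, 64], [0, 0, 0]],
  [[0, 0, 66], [0, 0, 0]],
  [[0, 0, 66], [0, 0, 0]],
  [[0, 0, 66], [0, 0, 0]],
])

```text
time: 11.5
tool_pos: [519.1, -162.6, 12.8]
tcp_rot: [179.9, -0.1, 5.5]
ft_force: [-0.1, -0.0, -0.5]
finger_gap: 0.3
grip_force: 0.0
```

>>> jog_arm([
  [[8, 0, 0], [0, 0, 0]],
  [[16, 0, 0], [0, 0, 0]],
  [[22, 0, 0], [0, 0, 0]],
  [[26, 0, 0], [0, 0, 0]],
  [[30, 0, 0], [0, 0, 0]],
  [[34, 0, 0], [0, 0, 0]],
  [[38, 0, 0], [0, 0, 0]],
  [[42, 0, 0], [0, 0, 0]],
  [[46, 0, 0], [0, 0, 0]],
  [[46, 0, 0], [0, 0, 0]],
])

```text
time: 12.5
tool_pos: [564.4, -157.7, 11.3]
tcp_rot: [180.0, -0.0, 5.5]
ft_force: [0.4, 0.0, 1.0]
finger_gap: 0.3
grip_force: 0.7
```

>>> jog_arm([
  [[2, 0, 0], [0, 0, 0]],
  [[4, 0, 0], [0, 0, 0]],
  [[5, 0, 0], [0, 0, 0]],
  [[5, 0, 0], [0, 0, 0]],
])

```text
time: 12.9
tool_pos: [568.9, -157.2, 11.3]
tcp_rot: [180.0, -0.0, 5.5]
ft_force: [-0.6, -0.7, 1.9]
finger_gap: 0.1
grip_force: 1.0
```

```bash
python3 - <<'E'
from rel import *
im,d=look('scene','s8.png');H=rel(d);to([500,-163,15],[180,0,6])
m,_=blobs(im)
k=(m.ravel()>0)
b=H[k&(H[:,2]>33)&(H[:,2]<40)&(H[:,0]<50)&(H[:,0]>10)&(H[:,1]<68)&(H[:,1]>-40)];print('block',len(b),np.percentile(b,[2,98],axis=0).round(1).tolist())
E
```

```text
blocktop 156 [[20.8, -91.1, 33.1], [44.5, 40.5, 36.5], [57.6, 99.0, 39.7]]
fence/stop top 274 [[14.1, -95.3, 41.3], [57.4, 61.1, 44.4], [71.6, 101.4, 47.9]]
at [ 568.9 -157.2   11.3] [ 1.80e+02 -2.00e-02  5.49e+00] f [-0.1 -0.5  2.1] gap -0.1 t 12.95
shift [-69.1  -0.9  -3.7] turn [ 0.0001 -0.0003 -0.0089]
block 56 [[24.3, 13.6, 34.0], [47.2, 52.1, 39.6]]
```

>>> jog_arm([
  [[1, 0, 0], [0, 0, 0]],
  [[2, 0, 0], [0, 0, 0]],
  [[2, 0, 0], [0, 0, 0]],
])

```text
time: 13.25
tool_pos: [570.8, -157.1, 11.3]
tcp_rot: [180.0, -0.0, 5.5]
ft_force: [-1.3, 0.6, 2.7]
finger_gap: -0.0
grip_force: 1.4
```

>>> jog_arm([
  [[1, 0, 0], [0, 0, 0]],
  [[2, 0, 0], [0, 0, 0]],
  [[2, 0, 0], [0, 0, 0]],
])

```text
time: 13.55
tool_pos: [572.9, -156.8, 11.3]
tcp_rot: [180.0, -0.0, 5.5]
ft_force: [-1.3, -0.4, 2.9]
finger_gap: 0.2
grip_force: 1.3
```

>>> jog_arm([
  [[1, 0, 0], [0, 0, 0]],
  [[2, 0, 0], [0, 0, 0]],
  [[2, 0, 0], [0, 0, 0]],
])

```text
time: 13.85
tool_pos: [574.9, -156.7, 11.3]
tcp_rot: [180.0, -0.0, 5.5]
ft_force: [-1.4, 0.3, 2.2]
finger_gap: -0.1
grip_force: 1.4
```

>>> jog_arm([
  [[1, 0, 0], [0, 0, 0]],
  [[2, 0, 0], [0, 0, 0]],
  [[2, 0, 0], [0, 0, 0]],
])

```text
time: 14.15
tool_pos: [576.8, -156.5, 11.3]
tcp_rot: [180.0, -0.0, 5.5]
ft_force: [-2.2, -0.7, 3.9]
finger_gap: 0.2
grip_force: 1.7
```

```bash
python3 - <<'E'
from rel import *
im,d=look('scene','s9.png');H=rel(d)
m,_=blobs(im);k=(m.ravel()>0)
b=H[k&(H[:,2]>33)&(H[:,2]<40)&(H[:,0]<56)&(H[:,0]>10)&(H[:,1]<68)&(H[:,1]>-40)];print('block',len(b),np.percentile(b,[2,98],axis=0).round(1).tolist())
to([0,0,0],[180,0,6])
for n in ('s7','s8','s9'):
  pass
cv2.imwrite('pics/c9.png',cv2.resize(im[130:240,230:360],None,fx=6,fy=5.4,interpolation=cv2.INTER_CUBIC))
E
```

```text
blocktop 156 [[21.8, -93.0, 33.2], [50.4, 42.2, 36.4], [58.3, 101.9, 39.9]]
fence/stop top 297 [[20.6, -98.3, 41.3], [57.4, 52.9, 44.6], [71.0, 99.8, 48.1]]
block 61 [[35.1, -37.6, 33.4], [55.5, 53.6, 39.3]]
at [ 576.8 -156.5   11.3] [ 1.80e+02 -1.00e-02  5.49e+00] f [-1.5 -0.1  2. ] gap -0.2 t 14.2
shift [-559.2 -210.9   11.2] turn [ 0.     -0.0001 -0.0089]
```

View pics/c9.png

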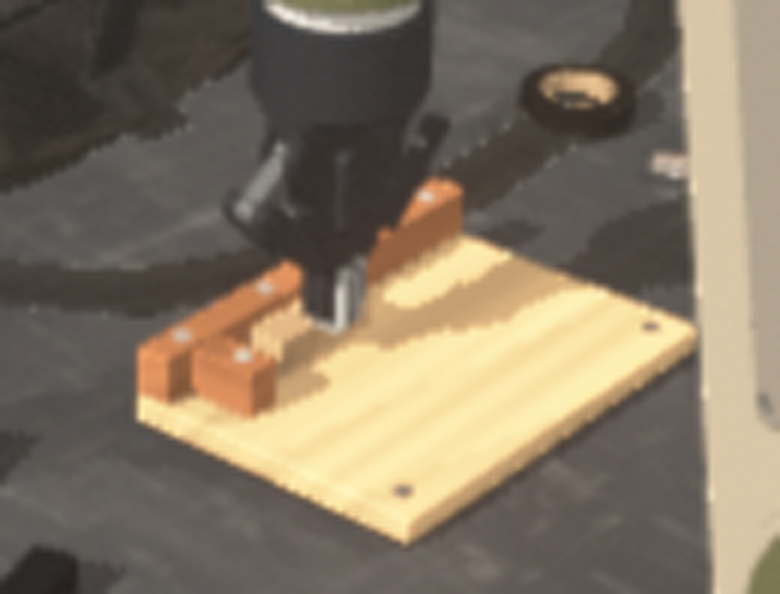

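The picture shows the offcut close to the fence, left end at crop (265,330), and finger tips at (340,330). Two things could explain the push force: the tips are on the block's near top edge, or they are against its side. A ray check should tell which.

```bash
python3 - <<'E'
from h import *
c=np.radians(6);R=np.array([[np.cos(c),-np.sin(c)],[np.sin(c),np.cos(c)]])
for z in(20,28,38): print(z,((onz('scene',[[286.7,191.1],[283,190]],z)[:,:2]-[548,-181])@R).round(1).tolist())
# same for the free hanging pose s7: tip px lowest finger points
d=np.load('pics/s7.png.npy');v,u=np.mgrid[0:420,0:560];px=np.c_[u.ravel(),v.ravel()];P=withd('scene',px,d.ravel())
D=P-[517.4,-161.9,76.6]
for a in range(0,50,5):
    s=(np.hypot(D[:,0],D[:,1])<30)&(D[:,2]>=a)&(D[:,2]<a+5)
    if s.any(): q=D[s][:,:2]@R;print(a,s.sum(),q.min(0).round(),q.max(0).round())
E
```

```text
20 [[37.4, 5.0], [48.2, 7.4]]
28 [[30.1, 14.4], [40.8, 16.8]]
38 [[21.0, 26.2], [31.5, 28.5]]
20 1 [3. 4.] [3. 4.]
25 8 [-10.   0.] [ 8. 10.]
30 13 [-14.  -6.] [ 4. 12.]
35 15 [-13.  -5.] [ 6. 16.]
40 21 [-13.  -9.] [ 6. 16.]
45 18 [-14.  -6.] [ 8. 17.]
```

The tips are resting on the block's top: the true tip height is TCP + 27 mm. I'll lift off, back away, and go down properly to push on the side.

>>> jog_arm([
  [[0, 0, -10], [0, 0, 0]],
  [[-15, 0, -15], [0, 0, 0]],
  [[-32, 0, -15], [0, 0, 0]],
  [[-32, 0, -15], [0, 0, 0]],
  [[-32, 0, 0], [0, 0, 0]],
  [[-32, 0, 10], [0, 0, 0]],
  [[-32, 0, 14], [0, 0, 0]],
  [[-32, 0, 14], [0, 0, 0]],
  [[-32, 0, 14], [0, 0, 0]],
])

```text
time: 15.1
tool_pos: [544.9, -159.4, -3.1]
tcp_rot: [-180.0, 0.0, 5.5]
ft_force: [0.0, 0.2, 0.2]
finger_gap: 0.0
grip_force: 0.0
```

```bash
python3 - <<'E'
from rel import *
im,d=look('scene','s10.png');H=rel(d)
m,_=blobs(im);k=(m.ravel()>0)
b=H[k&(H[:,2]>33)&(H[:,2]<40)&(H[:,0]<56)&(H[:,0]>10)&(H[:,1]<68)&(H[:,1]>-40)];print('block',len(b),np.percentile(b,[2,98],axis=0).round(1).tolist())
for y in range(-20,60,8):
    q=b[(b[:,1]>=y)&(b[:,1]<y+8)]
    if len(q): print(y,len(q),q[:,0].min().round(1),q[:,0].max().round(1))
to([0,0,0],[180,0,6])
E
```

```text
blocktop 160 [[-11.6, 12.7, 33.5], [42.0, 39.5, 36.8], [56.9, 100.3, 39.6]]
fence/stop top 250 [[-11.0, 16.3, 41.2], [56.8, 67.1, 44.7], [72.1, 101.5, 48.4]]
block 90 [[33.8, 11.5, 33.8], [55.9, 57.7, 39.3]]
4 2 50.4 54.5
12 15 34.1 55.9
20 15 34.8 55.9
28 16 32.5 55.5
36 16 33.8 55.7
44 19 33.6 54.9
52 5 45.4 55.6
at [ 545.2 -159.5   -2.7] [180.    -0.     5.49] f [-0.2  0.8  0.1] gap 0.1 t 15.15
shift [-527.4 -211.    -2.7] turn [ 0.0001 -0.0001 -0.0088]
```

>>> jog_arm([
  [[0, 30, 0], [0, 0, -0.009]],
  [[0, 57, 0], [0, 0, -0.009]],
  [[10, 57, 0], [0, 0, -0.009]],
  [[30, 57, 0], [0, 0, -0.009]],
  [[38, 57, 0], [0, 0, -0.009]],
  [[41, 57, 0], [0, 0, -0.009]],
  [[41, 57, 0], [0, 0, -0.009]],
])

```text
time: 15.85
tool_pos: [591.3, -211.8, -2.7]
tcp_rot: [-180.0, 0.0, 6.1]
ft_force: [-0.6, 0.1, 0.1]
finger_gap: 0.1
grip_force: 0.0
```

>>> jog_arm([
  [[0, -4, 0], [0, 0, 0]],
  [[0, -8, 0], [0, 0, 0]],
  [[0, -12, 0], [0, 0, 0]],
  [[0, -15, 0], [0, 0, 0]],
  [[0, -18, 0], [0, 0, 0]],
  [[0, -21, 0], [0, 0, 0]],
  [[0, -23, 0], [0, 0, 0]],
  [[0, -25, 0], [0, 0, 0]],
  [[0, -25, 0], [0, 0, 0]],
])

```text
time: 16.75
tool_pos: [588.5, -187.2, -2.7]
tcp_rot: [-180.0, 0.0, 6.0]
ft_force: [-0.3, -0.0, -1.7]
finger_gap: -0.4
grip_force: 0.0
```

```bash
cat > st.py <<'E'
from rel import *
im,d=look('scene');
m,_=blobs(im);k=(m.ravel()>0)
v,u=np.mgrid[0:420,0:560];P=withd('scene',np.c_[u.ravel(),v.ravel()],d.ravel())
c=np.radians(6);R=np.array([[np.cos(c),-np.sin(c)],[np.sin(c),np.cos(c)]])
H=np.c_[(P[:,:2]-[548,-181])@R,P[:,2]]
b=H[k&(H[:,2]>33)&(H[:,2]<40)&(H[:,0]<56)&(H[:,0]>10)&(H[:,1]<80)&(H[:,1]>-40)]
for y in range(-20,76,6):
    q=b[(b[:,1]>=y)&(b[:,1]<y+6)]
    if len(q): print(y,len(q),q[:,0].min().round(1),q[:,0].max().round(1))
s=r.sense();print('hook tcp',((np.array(s['tool_pos'][:2])-[548,-181])@R).round(1),np.round(s['tool_pos'],1),np.round(s['tcp_rot'],1),'F hook',(np.array(s['ft_force'][:2])@R).round(2),round(s['ft_force'][2],2),'t',s['time'])
E
python3 st.py
```

```text
-2 5 42.3 55.1
4 12 33.4 55.4
10 12 33.5 55.8
16 12 33.3 55.4
22 7 38.4 54.0
28 11 34.7 55.7
34 12 33.8 55.7
40 14 34.2 54.9
46 14 32.8 53.8
52 10 35.4 55.5
58 8 37.3 55.8
70 3 21.9 23.7
hook tcp [ 39.7 -10.6] [ 588.5 -187.4   -2.7] [180.  -0.   6.] F hook [-0.38 -0.5 ] 0.03 t 16.8
```

>>> jog_arm([
  [[0, -3, 0], [0, 0, 0]],
  [[0, -6, 0], [0, 0, 0]],
  [[0, -7, 0], [0, 0, 0]],
  [[0, -7, 0], [0, 0, 0]],
])

```text
time: 17.2
tool_pos: [588.0, -180.7, -2.5]
tcp_rot: [180.0, -0.0, 6.0]
ft_force: [0.1, -2.1, 0.3]
finger_gap: -0.2
grip_force: 0.8
```

>>> jog_arm([
  [[0, -1, 0], [0, 0, 0]],
  [[0, -2, 0], [0, 0, 0]],
  [[0, -2, 0], [0, 0, 0]],
])

```text
time: 17.5
tool_pos: [588.2, -180.4, -2.0]
tcp_rot: [179.8, -0.1, 6.0]
ft_force: [1.2, -8.4, 0.1]
finger_gap: -0.1
grip_force: 4.2
```

>>> jog_arm([
  [[0, -1, 0], [0, 0, 0]],
  [[0, -2, 0], [0, 0, 0]],
  [[0, -2, 0], [0, 0, 0]],
])

```text
time: 17.8
tool_pos: [588.4, -180.2, -1.4]
tcp_rot: [179.7, -0.1, 6.0]
ft_force: [-0.6, -13.9, 1.3]
finger_gap: -0.1
grip_force: 7.4
```

>>> jog_arm([
  [[0, 5, 0], [0, 0, 0]],
  [[0, 16, 0], [0, 0, 0]],
  [[-15, 16, 0], [0, 0, 0]],
  [[-40, 16, 0], [0, 0, 0]],
  [[-40, 0, 0], [0, 0, 0]],
  [[-40, -30, 0], [0, 0, 0]],
  [[-40, -42, 0], [0, 0, 0]],
  [[-40, -42, 0], [0, 0, 0]],
  [[-40, -42, 0], [0, 0, 0]],
])

```text
time: 18.7
tool_pos: [543.6, -139.1, -2.6]
tcp_rot: [180.0, -0.0, 6.1]
ft_force: [-0.0, -0.5, 0.7]
finger_gap: 0.1
grip_force: 0.0
```

```bash
python3 st.py
```

```text
28 1 52.2 52.2
34 11 32.3 53.3
40 15 34.1 55.8
46 10 34.5 53.7
52 12 34.9 55.0
58 9 33.8 55.7
70 2 23.7 23.8
hook tcp [ 0.  41.7] [ 543.7 -139.5   -2.5] [180.  -0.   6.] F hook [0.2  0.21] -0.21 t 18.75
```

>>> jog_arm([
  [[10, 0, 0], [0, 0, 0]],
  [[17, 0, 0], [0, 0, 0]],
  [[20, 0, 0], [0, 0, 0]],
  [[22, 0, 0], [0, 0, 0]],
  [[24, 0, 0], [0, 0, 0]],
  [[25, 0, 0], [0, 0, 0]],
  [[25, 0, 0], [0, 0, 0]],
])

```text
time: 19.45
tool_pos: [568.0, -136.3, -2.8]
tcp_rot: [-180.0, 0.0, 6.0]
ft_force: [-0.3, -0.4, 0.6]
finger_gap: 0.1
grip_force: 0.0
```

>>> jog_arm([
  [[1, 0, 0], [0, 0, 0]],
  [[2, 0, 0], [0, 0, 0]],
  [[2, 0, 0], [0, 0, 0]],
])

```text
time: 19.75
tool_pos: [568.2, -136.3, -2.8]
tcp_rot: [-180.0, 0.2, 6.0]
ft_force: [-9.8, -0.6, 6.2]
finger_gap: -0.1
grip_force: 4.8
```

>>> jog_arm([
  [[1, 0, 0], [0, 0, 0]],
  [[2, 0, 0], [0, 0, 0]],
  [[2, 0, 0], [0, 0, 0]],
])

```text
time: 20.05
tool_pos: [568.1, -136.3, -2.9]
tcp_rot: [-179.9, 0.4, 6.0]
ft_force: [-20.5, -1.1, 16.4]
finger_gap: -0.3
grip_force: 10.3
```

The offcut is now home: about 14 N against the stop and 20 N against the fence, with no further travel. Now I'll back off and tilt the tool for the diagonal push.

>>> jog_arm([
  [[-10, 0, 0], [0, 0, 0]],
  [[-35, 0, 0], [0, 0, 0]],
  [[-35, 0, -30], [0, 0, 0]],
  [[-35, 0, -55], [0, 0, 0]],
  [[-35, 0, -55], [0, 0, 0]],
  [[-35, 0, -55], [0, 0, 0]],
])

```text
time: 20.65
tool_pos: [537.9, -139.8, 53.1]
tcp_rot: [179.9, -0.1, 6.0]
ft_force: [-0.4, 0.1, 0.6]
finger_gap: 0.0
grip_force: 0.0
```

>>> jog_arm([
  [[5, 0, 0], [0, 0.14, 0]],
  [[10, 0, 0], [0, 0.28, 0]],
  [[15, 0, 0], [0, 0.42, 0]],
  [[20, 0, 0], [0, 0.56, 0]],
  [[22, 0, 0], [0, 0.7, 0]],
  [[22, 0, 0], [0, 0.785, 0]],
  [[22, 0, 0], [0, 0.785, 0]],
  [[22, 0, 0], [0, 0.785, 0]],
])

```text
time: 21.45
tool_pos: [556.7, -136.6, 49.2]
tcp_rot: [-179.7, -44.8, 5.7]
ft_force: [-0.3, -0.0, 0.2]
finger_gap: -0.0
grip_force: 0.0
```

```bash
cat >> st.py <<'E'
x=56;z=19;C=[548+R[0]@[x,42],-181+R[1]@[x,42],z]
A=Ro.from_euler('xyz',s['tcp_rot'],degrees=True);print('tool z',A.as_matrix()[:,2].round(3),'to contact',A.inv().apply(np.array(C)-s['tool_pos']).round(1))
E
python3 st.py
```

```text
-20 3 54.9 55.9
-14 1 55.7 55.7
-8 2 55.0 55.2
-2 3 54.3 55.6
4 2 36.7 51.2
10 9 35.8 53.9
16 9 34.4 54.1
22 10 32.9 54.1
28 13 34.7 54.7
34 13 34.3 53.6
40 8 35.6 51.8
46 11 35.5 52.2
52 15 34.8 55.8
58 5 35.8 47.5
64 1 55.3 55.3
70 1 20.8 20.8
hook tcp [14.3 42.8] [ 557.7 -136.9   50.4] [-179.8  -44.8    5.8] F hook [-0.68 -0.59] 0.63 t 21.5
tool z [ 0.701  0.074 -0.709] to contact [ 7.4  0.8 51.7]
```

```bash
cat >> st.py <<'E'
q=b[(b[:,0]<52)&(b[:,2]>34)&(b[:,1]<70)];print('y range',q[:,1].min(),q[:,1].max(),'x min',np.percentile(q[:,0],[2,10]))
for yb in (10,25,40,55): w=q[abs(q[:,1]-yb)<8];print(yb,np.percentile(w[:,0],10).round(1))
S=H[k&(H[:,2]>42)&(H[:,2]<50)&(H[:,0]>0)&(H[:,0]<38)&(H[:,1]>40)];print('stop',S[:,1].min())
if __name__=='__main__': cv2.imwrite('pics/c11.png',cv2.resize(im[130:240,230:360],None,fx=6,fy=5.4,interpolation=cv2.INTER_CUBIC))
E
python3 st.py | tail -6
```

```text
y range 9.55887596863126 61.90084630470198 x min [33.67002381 35.25039303]
10 35.4
25 35.4
40 35.8
55 34.9
stop 68.6896731744389
```

The offcut spans 60 mm up to the stop, parallel to the fence. Now I'll approach along the diagonal.

>>> jog_arm([
  [[7, 0, 10], [0, 0, 0]],
  [[7, 0, 28], [0, 0, 0]],
  [[7, 0, 36], [0, 0, 0]],
  [[7, 0, 40], [0, 0, 0]],
  [[7, 0, 43], [0, 0, 0]],
  [[7, 0, 44], [0, 0, 0]],
  [[7, 0, 44], [0, 0, 0]],
])

```text
time: 22.25
tool_pos: [595.1, -133.5, 26.3]
tcp_rot: [180.0, -45.0, 6.0]
ft_force: [0.1, -0.4, -0.6]
finger_gap: -0.1
grip_force: 0.0
```

>>> jog_arm([
  [[0, 0, 1], [0, 0, 0]],
  [[0, 0, 2], [0, 0, 0]],
  [[0, 0, 3], [0, 0, 0]],
  [[0, 0, 3], [0, 0, 0]],
])

```text
time: 22.65
tool_pos: [597.1, -133.4, 24.0]
tcp_rot: [180.0, -45.0, 6.0]
ft_force: [0.6, 0.1, -0.2]
finger_gap: -0.2
grip_force: 0.0
```

>>> jog_arm([
  [[0, 0, 1], [0, 0, 0]],
  [[0, 0, 2], [0, 0, 0]],
  [[0, 0, 3], [0, 0, 0]],
  [[0, 0, 3], [0, 0, 0]],
])

```text
time: 23.05
tool_pos: [599.2, -133.0, 21.8]
tcp_rot: [-180.0, -45.0, 6.0]
ft_force: [-0.0, 0.4, 0.4]
finger_gap: -0.0
grip_force: 0.0
```

>>> jog_arm([
  [[0, 0, 1], [0, 0, 0]],
  [[0, 0, 2], [0, 0, 0]],
  [[0, 0, 2], [0, 0, 0]],
])

```text
time: 23.35
tool_pos: [600.6, -133.0, 20.5]
tcp_rot: [180.0, -45.0, 6.0]
ft_force: [-10.4, -0.3, 8.0]
finger_gap: -0.2
grip_force: 6.8
```

>>> jog_arm([
  [[0, 0, -0.4], [0, 0, 0]],
  [[0, 0, -0.4], [0, 0, 0]],
  [[0, 0, -0.4], [0, 0, 0]],
  [[0, 0, -0.4], [0, 0, 0]],
  [[0, 0, -0.4], [0, 0, 0]],
])

```text
time: 23.85
tool_pos: [600.3, -133.0, 20.8]
tcp_rot: [180.0, -45.0, 6.0]
ft_force: [-4.0, -0.5, 4.2]
finger_gap: -0.3
grip_force: 2.7
```

```bash
python3 st.py | tail -9
```

```text
34 2 53.6 53.9
40 4 43.8 55.9
46 11 35.1 54.4
52 11 33.3 55.5
58 9 32.7 55.2
70 2 19.6 22.2
hook tcp [57.1 42.3] [ 600.3 -133.    20.8] [180. -45.   6.] F hook [-4.89 -0.07] 3.2 t 23.9
tool z [ 0.703  0.074 -0.707] to contact [-2.   0.3  0.5]
y range 42.05395236091059 61.758861837010556 x min [32.96240326 35.75679065]Traceback (most recent call last):
  File "st.py", line 15, in <module>
    for yb in (10,25,40,55): w=q[abs(q[:,1]-yb)<8];print(yb,np.percentile(w[:,0],10).round(1))
                                                            ~~~~~~~~~~~~~^^^^^^^^^^^
    return _quantile_unchecked(
        a, q, axis, out, overwrite_input, method, keepdims, weights)
    return _ureduce(a,
                    func=_quantile_ureduce_func,
    ...<5 lines>...
                    overwrite_input=overwrite_input,
                    method=method)
    r = func(a, **kwargs)
    result = _quantile(arr,
                       quantiles=q,
    ...<2 lines>...
                       out=out,
                       weights=wgt)
    slices_having_nans = np.isnan(arr[-1, ...])
                                  ~~~^^^^^^^^^
IndexError: index -1 is out of bounds for axis 0 with size 0
```

>>> jog_arm([
  [[0, 0, 0.5], [0, 0, 0]],
  [[0, 0, 0.5], [0, 0, 0]],
  [[0, 0, 0.5], [0, 0, 0]],
  [[0, 0, 0.5], [0, 0, 0]],
  [[0, 0, 0.5], [0, 0, 0]],
  [[0, 0, 0.5], [0, 0, 0]],
  [[0, 0, 0.5], [0, 0, 0]],
])

```text
time: 24.6
tool_pos: [600.6, -133.0, 20.5]
tcp_rot: [180.0, -45.0, 6.0]
ft_force: [-12.7, -1.0, 9.8]
finger_gap: 0.0
grip_force: 7.4
```

>>> jog_arm([
  [[0, 0, 0], [0, 0, 0]],
  [[0, 0, 0], [0, 0, 0]],
  [[0, 0, 0], [0, 0, 0]],
  [[0, 0, 0], [0, 0, 0]],
  [[0, 0, 0], [0, 0, 0]],
])

```text
time: 25.1
tool_pos: [600.6, -133.0, 20.5]
tcp_rot: [180.0, -45.0, 6.0]
ft_force: [-11.6, -0.2, 9.7]
finger_gap: 0.1
grip_force: 7.4
```

>>> jog_arm([
  [[0, 0, -0.2], [0, 0, 0]],
  [[0, 0, -0.2], [0, 0, 0]],
  [[0, 0, -0.2], [0, 0, 0]],
  [[0, 0, -0.2], [0, 0, 0]],
  [[0, 0, -0.2], [0, 0, 0]],
])

```text
time: 25.6
tool_pos: [600.5, -133.0, 20.6]
tcp_rot: [180.0, -45.0, 6.0]
ft_force: [-8.4, 0.3, 7.3]
finger_gap: -0.1
grip_force: 5.4
```

>>> jog_arm([
  [[0, 0, 0], [0, 0, 0]],
  [[0, 0, 0], [0, 0, 0]],
  [[0, 0, 0], [0, 0, 0]],
  [[0, 0, 0], [0, 0, 0]],
  [[0, 0, 0], [0, 0, 0]],
])

```text
time: 26.1
tool_pos: [600.5, -133.0, 20.6]
tcp_rot: [180.0, -45.0, 6.0]
ft_force: [-8.3, 0.5, 7.7]
finger_gap: 0.1
grip_force: 5.4
```

The push is steady at about 11 N, diagonally forward and down. Handing in.

```bash
python3 -c "
from bench import r
print(r.hand_in())"
```

```text
the job is handed in; nothing more can be done
None
```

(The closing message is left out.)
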